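# Seat a control module on the probe jig and hold it down

### The job

Take the flanged control module (the one with a mounting ear) off the turntable and, keeping it level and square to the test jig, slide its ear in under the jig's keeper until the ear's hole drops over the hidden locating pin; then press the module fully down, so that the sprung nest plate is at its stop. Finish while still gripping the module and holding it pressed down, as for the running test, with nothing else on the bench moved and the other enclosure still on the turntable.

Things in the scene. Friction and masses are not known exactly. Their poses are not given: they have to be found in the camera images.
- module: Black plastic control module, 0.13-0.21 kg, flat on the turntable. Origin: centre of underside; x = long axis towards its mounting ear, z up. Flange 80 (x) x 62 (y) x 5 mm at the bottom; on it a ribbed housing, 74 x 50 mm, top 34 mm above the underside. Ear: flat, 30 mm wide, 5 mm thick, from 40 to 68 mm along +x. A grey plug socket sticks out 6 mm at the -x end.
- grip (a point): Where to grip the module: at module (12, 0, 26) mm, mid housing. Close the fingers across the housing's 50 mm width (module y), firmly; with the TCP here the fingertips are 2 mm above the flange. Axes as the module's.
- ear_hole (a point): Centre of the lower mouth of the ear's through hole, 10 mm in diameter, at module (54, 0, 0) mm. Feel for the pin with 2 to 3 N only: pushed harder while the ear rides on the pin's tip, the module pivots in the fingers. Axes as the module's.
- jig: Test jig, grey base with aluminium deck, fixed, 154 (x) x 112 (y) mm, deck 40 mm high. Origin at bench level. On it a grey sprung nest plate (92 x 72 mm, with a 32 mm wide neck to +x) whose top is 54 mm above the bench when up. When seated the module's origin is straight above the jig's origin, its x along the jig's x, underside on the nest plate.
- keeper (a point): Middle of the underside of the keeper's lip, at jig (57, 0, 78) mm. The keeper is an aluminium bridge over the +x end: lip 22 (x) x 62 (y) x 6 mm, so its mouth is at jig x = 46 mm; legs 38 mm apart. It covers the pin, so the ear goes in from the -x side with the module's underside 63 to 73 mm above the bench, and is slid to +x until it drops 9 mm on to the nest plate.
- pin (a point): Tip of the fixed steel locating pin below the keeper, at jig (54, 0, 63) mm, 9 mm above the raised nest plate. 8 mm in diameter, the top 4 mm tapering to 3 mm. Axes as the jig's.
- nest (a joint): Travel of the sprung nest plate in m: 0 = up, grows as it is pressed straight down, stop at 0.005. Springs push up with 7 N at 0 and 12 N at the stop: the module's weight alone does not move it, and it springs back when let go.
- turntable: Ball-bearing work turntable, origin on its axis at bench level. Its disc, 270 mm in diameter with a light grey top 30 mm above the bench, spins freely at a touch. The module lies about 60 mm off the axis.
- spare: Another black enclosure, 60 x 40 x 22 mm, no ear or flange, on the turntable across the axis from the module. It stays on the turntable (it may ride round with it). Origin: centre of its underside.
- bin: Black parts bin on the bench, 170 (x) x 110 x 75 mm; stays where it is. Origin: centre of its underside.
- spray: Clear spray bottle with a white head, 72 mm in diameter, 188 mm tall; stays where it is. Origin: centre of its underside.
- driver: Screwdriver, 190 mm long, lying on the bench beyond the jig and the turntable; stays where it is. x along its shaft.

How it is judged:
By the outcome, as a careful person would: the job done as asked, in the order asked, and still so for the second after the job is handed in, while the arm keeps its last pose, push and grip.
It also fails if it takes over 40 s, if anything falls off the work surface, if the arm or the gripper's body presses on something with over 40 N, if the wrist force passes 120 N, or if a joint passes its speed limit or range.

### The arm

A 7-joint arm with a two-finger parallel gripper is mounted at the origin on the work surface. World frame = base frame: x ahead of the robot, y to its left, z up, the work surface at z = 0. Lengths are in m, angles in degrees, forces in N, time in s.
With the tool pointing down it reaches from about 0.425 to 1.025 m from the base axis. Payload 9.4 kg.
Tool frame: the origin (TCP) lies between the finger pads, 19 mm behind the fingertips; this is the grasp point; z points along the fingers, y is the line along which they close (so a half turn about z gives the same grasp; the last joint's range is limited). The gripper opens to 93 mm and grips with 3 to 60 N. Pads are 15 mm wide; open, the fingers measure 128 mm over their backs; the gripper's body (75 mm by 188 mm) begins 65 mm behind the grasp point.
Start: joints at [67.512, 34.337, -0.143, 91.639, 0.103, 54.024, -4.572], TCP at [0.225, -0.689, 0.237] pointing down, gripper open.
Joint ranges: [-147.43, 147.43], [-19.82, 112.94], [-74.19, 73.91], [6.32, 146.72], [-59.91, 239.91], [6.04, 106.73], [-150.56, 150.56]. Speed limits (degrees/s): [127.2, 127.2, 172.46, 172.46, 180, 180, 180].

### API

Orientations are given as a 3x3 rotation matrix whose columns are the frame's x, y, z axes.
In Python, from workcell import ctrl, vision gives the robot as it stands.
- The arm moves only by the tool move_arm, never from a script. Its argument "rows" is a list of rows, each an object of numbers: "dx", "dy", "dz": the shift along the tool's x, y, z in mm; "turn": the turn about the tool's z in degrees. In form: [{"dx": .., "dy": .., "dz": .., "turn": ..}, ...]. A call has exactly 10 rows; each row is the pose to reach, as a shift and turn from the pose commanded when the call began, along the tool's axes at that moment; what a row does not reach only later rows make up. A row lasts 1/10 s, in which the tool goes at most 50 mm and 8.59 degrees, less where a joint would pass 70% of its speed; a pose out of reach is approached as far as the arm can. A call with a gripper value outside its range is refused whole. "jaw" is the finger opening in mm, from 0 to 93, set as the call begins (left out, the last holds). The fingers move at their own pace and stop on an object; "force" is the grip in N (left out, the last holds). Time passes only in rows, so rows that repeat a pose let the fingers close, or fill a call up. It gives the time, the measured TCP pose, the force, the opening and the grip force at its end, in the units of the state.
- ctrl.get_state(): the state, without advancing time (a new reading comes with each control period).
- vision.read_camera(name): name is "scene" or "top"; returns a dict with "frame" (420x560x3 uint8, blue, green, red), "z_map" (420x560 float32, m along the optical axis (not along the pixel's ray), 0 where there is no reading), "fx", "fy", "cx", "cy" (pixels), "D" ([k1, k2, p1, p2, k3] as OpenCV has them; the pictures are not rectified), "pose" (4x4, takes a point from camera to world coordinates). Camera axes: x right, y down, z forward; pixel columns grow to the right and rows downward; lengths in m; the calibration is good to about 2 mm. A picture is of the moment at which its call begins.
- ctrl.finish_job(): hands the job in; it is judged then, once.
The state is a dict: "time": time; "qpos": joint angles; "joint_velocities": joint speeds; "effort": joint torques, N m; "eef_pos": TCP position; "tcp_rot": TCP orientation; "contact_force": force on the tool from outside, world axes, zero at the start; "moment": the same for the moment, N m; "opening": finger opening in m; "gripper_force": force on a finger pad.
Only numpy, scipy, OpenCV 4.12 (cv2) and the standard library are available. Lean on these libraries where they do the work, as an engineer would, in place of code of your own. Each camera call takes 0.05 s, during which the arm holds its last target. There are 200 camera calls.

## Working session

There is one attempt and no reset: what is moved stays moved. The work goes in short steps, Python scripts to look and compute and a tool call to move; the robot and the scene stay as the last step left them, time stands still between calls to the robot, and variables do not carry over. Pictures are saved under pics/ and viewed, at most 10 in all, crops included, and the job is handed in when it is done.

Besides the shell and the picture viewer there is one more tool, called after "Request:" by a JSON object that holds its "method" and its "body", one argument or row to a line. move_arm: Moves the arm, as the interface text tells. Its arguments: {"type":"object","properties":{"rows":{"type":"array"},"jaw":{"type":"number"},"force":{"type":"number"}},"required":["rows"]}

```bash
ls; mkdir -p pics
cat > h.py <<'E'
import numpy as np, cv2
from workcell import ctrl, vision
def cloud(c):
    K=np.array([[c['fx'],0,c['cx']],[0,c['fy'],c['cy']],[0,0,1]]);z=c['z_map'];h,w=z.shape
    v,u=np.mgrid[:h,:w];p=np.stack([u,v],-1).reshape(-1,1,2).astype(np.float64)
    n=cv2.undistortPoints(p,K,np.array(c['D'],float)).reshape(h,w,2)
    P=np.dstack([n[...,0]*z,n[...,1]*z,z]);T=np.array(c['pose'])
    W=P@T[:3,:3].T+T[:3,3];W[z==0]=np.nan
    return W
def ray(c,uv,h):
    K=np.array([[c['fx'],0,c['cx']],[0,c['fy'],c['cy']],[0,0,1]]);T=np.array(c['pose'])
    n=cv2.undistortPoints(np.array(uv,float).reshape(-1,1,2),K,np.array(c['D'],float)).reshape(-1,2)
    d=np.c_[n,np.ones(len(n))]@T[:3,:3].T;o=T[:3,3]
    return o+d*((h-o[2])/d[:,2])[:,None]
E
python3 - <<'E'
from h import *
s=ctrl.get_state()
print(s)
for n in('scene','top'):
    c=vision.read_camera(n);cv2.imwrite(f'pics/{n}0.png',c['frame']);print(n,np.round(c['pose'],3),c['fx'])
E
```

```text
pics
{'time': 0.0, 'qpos': array([67.51165641, 34.38477166, -0.14449167, 91.68192426,  0.10402038,
       54.02564575, -4.57282582]), 'joint_velocities': array([-0.03224499, -0.04540565,  0.02862185, -0.05443378, -0.05828877,
       -0.02516653,  0.05876577]), 'effort': array([-2.88265792e-04, -7.65059137e+01,  1.49646677e+00, -2.52352953e+01,
       -5.25242009e-02,  1.67278532e-02,  1.81838950e-04]), 'eef_pos': array([ 0.22498244, -0.6887007 ,  0.23655088]), 'tcp_rot': array([[ 9.50537367e-01,  3.10609525e-01, -6.60257218e-04],
       [ 3.10610180e-01, -9.50536249e-01,  1.46841802e-03],
       [-1.71493795e-04, -1.60086881e-03, -9.99998704e-01]]), 'contact_force': array([-0.01074293,  0.25160979, -0.09325354]), 'moment': array([ 0.04816635,  0.04535208, -0.00266829]), 'gripper_force': 0.0, 'opening': 0.09304193507728814}
scene [[ 0.886  0.245 -0.392  1.08 ]
 [ 0.463 -0.47   0.752 -0.901]
 [ 0.    -0.848 -0.53   0.708]
 [ 0.     0.     0.     1.   ]] 453.65836456553336
top [[-0.008 -0.993  0.119  0.464]
 [-1.     0.012  0.027 -0.053]
 [-0.028 -0.118 -0.993  1.354]
 [ 0.     0.     0.     1.   ]] 454.3893627692734
```

View pics/scene0.png

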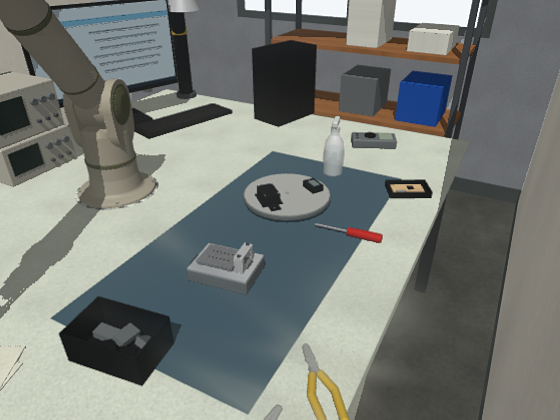

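View pics/top0.png

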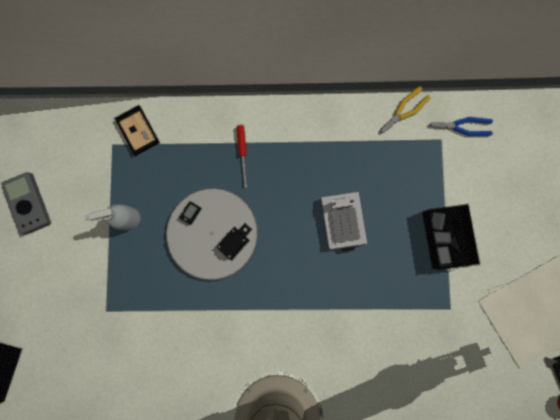

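The scene view shows the jig at about (227,266), with its keeper at the far right end. In the top view the jig is at (344,221), the turntable at (212,234), the module at (235,242) with its ear towards (246,229), and the spare at (189,213). Next I measure them with masks and depth.

Run:
```python
from h import *
c=vision.read_camera('top');f=c['frame'];np.savez('top.npz',**{k:np.array(v) for k,v in c.items()})
c2=vision.read_camera('scene');np.savez('scene.npz',**{k:np.array(v) for k,v in c2.items()})
a=cv2.resize(f[180:290,160:270],(550,550),interpolation=cv2.INTER_CUBIC)[:, :400]
a=cv2.resize(f[190:285,165:265],(400,380),interpolation=cv2.INTER_CUBIC)
b=cv2.resize(f[180:275,300:400],(400,380),interpolation=cv2.INTER_CUBIC)
cv2.imwrite('pics/crop.png',np.hstack([a,b]))
f2=c2['frame']
cv2.imwrite('pics/crop2.png',np.hstack([cv2.resize(f2[165:225,235:335],(400,240),interpolation=cv2.INTER_CUBIC),cv2.resize(f2[235:295,180:280],(400,240),interpolation=cv2.INTER_CUBIC)]))
for n,cc in(('top',c),('scene',c2)):
    W=cloud(cc);g=cc['frame'].max(2)
    x,y,z=W[...,0],W[...,1],W[...,2]
    # table top
    for nm,lo,hi in (('disc',.026,.034),):
        m=(abs(z-.03)<.006)&(x>.35)&(x<.85)&(y>-.1)&(y<.35)
        print(n,nm,m.sum(),np.nanmedian(z[m]),[ (np.nanpercentile(t[m],[.5,99.5])).round(4) for t in(x,y)])
    m=(x>.3)&(x<.9)&(y>-.42)&(y<-.1)
    h,e=np.histogram(z[m],np.arange(-.01,.11,.004));print(dict(zip(e.round(3),h)))
    m=(x>.3)&(x<.9)&(y>-.1)&(y<.3)
    h,e=np.histogram(z[m],np.arange(-.01,.11,.004));print(dict(zip(e.round(3),h)))
```

```text
top disc 5655 0.030325192592417505 [array([0.3971, 0.8315]), array([0.0576, 0.3171])]
{np.float64(-0.01): np.int64(177), np.float64(-0.006): np.int64(3301), np.float64(-0.002): np.int64(9857), np.float64(0.002): np.int64(5511), np.float64(0.006): np.int64(548), np.float64(0.01): np.int64(100), np.float64(0.014): np.int64(119), np.float64(0.018): np.int64(41), np.float64(0.022): np.int64(23), np.float64(0.026): np.int64(40), np.float64(0.03): np.int64(41), np.float64(0.034): np.int64(226), np.float64(0.038): np.int64(522), np.float64(0.042): np.int64(206), np.float64(0.046): np.int64(69), np.float64(0.05): np.int64(342), np.float64(0.054): np.int64(382), np.float64(0.058): np.int64(69), np.float64(0.062): np.int64(4), np.float64(0.066): np.int64(4), np.float64(0.07): np.int64(1), np.float64(0.074): np.int64(5), np.float64(0.078): np.int64(36), np.float64(0.082): np.int64(92), np.float64(0.086): np.int64(42), np.float64(0.09): np.int64(3), np.float64(0.094): np.int64(1), np.float64(0.098): np.int64(0), np.float64(0.102): np.int64(0)}
{np.float64(-0.01): np.int64(118), np.float64(-0.006
[... 2227 characters left out ...]
p.int64(166), np.float64(0.022): np.int64(220), np.float64(0.026): np.int64(924), np.float64(0.03): np.int64(1300), np.float64(0.034): np.int64(139), np.float64(0.038): np.int64(55), np.float64(0.042): np.int64(53), np.float64(0.046): np.int64(51), np.float64(0.05): np.int64(132), np.float64(0.054): np.int64(44), np.float64(0.058): np.int64(35), np.float64(0.062): np.int64(171), np.float64(0.066): np.int64(30), np.float64(0.07): np.int64(0), np.float64(0.074): np.int64(0), np.float64(0.078): np.int64(0), np.float64(0.082): np.int64(0), np.float64(0.086): np.int64(0), np.float64(0.09): np.int64(0), np.float64(0.094): np.int64(0), np.float64(0.098): np.int64(0), np.float64(0.102): np.int64(0)}
```

View pics/crop.png

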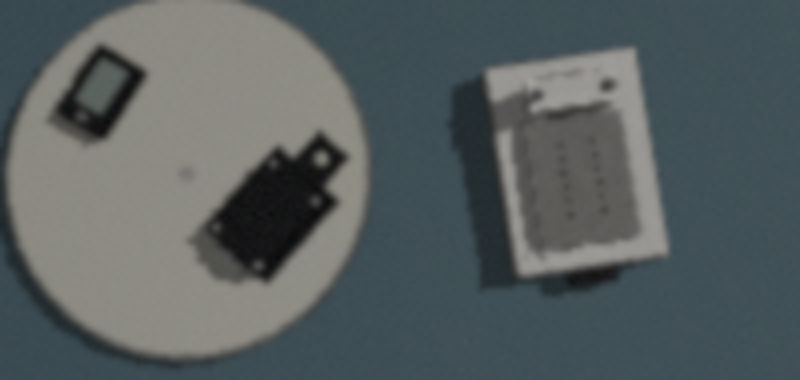

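View pics/crop2.png

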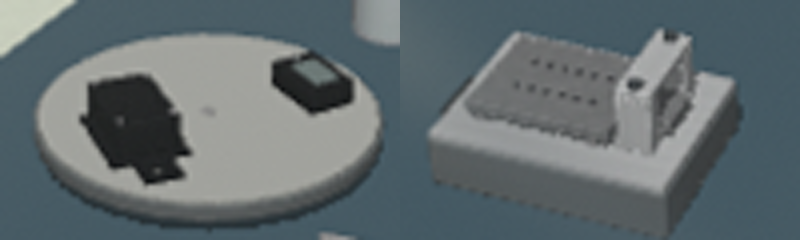

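The left crop shows the module (ear hole at (321,158)) and the spare. The right crop shows the jig deck with corners near (485,68), (636,47), (668,252) and (518,277), and the keeper at (568,90).

```bash
cat >> h.py <<'E'
def rect(P):
    (c,s,a)=cv2.minAreaRect((P*1000).astype(np.float32))
    if s[0]<s[1]: s=s[::-1];a+=90
    return np.round(c,1),np.round(s,1),round((a+90)%180-90,2)   # mm, angle of long axis
def blob(m):
    n,l,st,_=cv2.connectedComponentsWithStats(m.astype(np.uint8));return l==1+st[1:,4].argmax()
def outline(c,m,h):
    k=max(cv2.findContours(m.astype(np.uint8),0,1)[0],key=cv2.contourArea).reshape(-1,2)
    return ray(c,k,h)[:,:2]
E
python3 - <<'E'
from h import *
for n in('top','scene'):
    c=dict(np.load(n+'.npz'));W=cloud(c);x,y,z=[W[...,i] for i in range(3)];g=c['frame'].max(2)
    J=(x>.45)&(x<.8)&(y>-.4)&(y<-.12)
    m=blob(J&(z>.032)&(z<.095)); p=W[m]; print(n,'jig depth',m.sum(),rect(p[abs(p[:,2]-.04)<.007][:,:2]))
    print(' bright levels',np.percentile(g[m],[5,25,50,75,95]))
    hu=blob(m&(g>np.percentile(g[m],0)))
    m2=blob(J&(g>115)&(abs(x)>0)); k=cv2.convexHull(np.argwhere(m2)[:,::-1].astype(np.int32)).reshape(-1,2)
    print(' jig bright hull@.04',rect(ray(c,k,.04)[:,:2]), m2.sum())
    nn=blob(J&(abs(z-.054)<.006)); print(' nest',rect(W[nn][:,:2]),np.median(z[nn]))
    kk=blob(J&(z>.076)&(z<.095)); print(' keeper top',rect(W[kk][:,:2]),np.median(z[kk]),kk.sum())
    D=(np.hypot(x-.614,y-.186)<.13)
    disc=(np.hypot(x-.614,y-.186)<.16)&(abs(z-.03)<.008)&(g>100);pts=outline(c,blob(disc),.03)
    (cx,cy),r=cv2.minEnclosingCircle((pts*1000).astype(np.float32));print(' disc',cx,cy,r)
    hs=blob(D&(z>.056)&(z<.075));print(' housing top',rect(W[hs][:,:2]),np.median(z[hs]),hs.sum(),np.nanmedian(W[hs],0).round(4))
    l=D&(z>.0)&(g<70); n_,L,st,ce=cv2.connectedComponentsWithStats(l.astype(np.uint8))
    for i in range(1,n_):
        if st[i,4]>50: print('  black',st[i],ce[i].round(1),rect(outline(c,L==i,.035)))
    mb=L==1+st[1:,4].argmax()
    # holes in the black blob
    cs,hi=cv2.findContours(mb.astype(np.uint8),cv2.RETR_CCOMP,1)
    for q,hh in zip(cs,hi[0]):
        if hh[3]>=0:
            q=q.reshape(-1,2);u0,v0=q.min(0);u1,v1=q.max(0)
            print('  hole',u0,v0,u1,v1,ray(c,[q.mean(0)],.035).round(4))
E
```

```text
top jig depth 2025 (array([ 560.4, -197.1]), array([153.3, 111.6]), 7.76)
 bright levels [ 82.  92. 103. 146. 154.]
 jig bright hull@.04 (array([ 560.4, -197.3]), array([150.4, 108.2]), 7.91) 892
 nest (array([ 548.6, -198.8]), array([99.2, 72.3]), 7.7) 0.05421122772140596
 keeper top (array([ 606.8, -190.8]), array([61.7, 21.9]), -81.54) 0.08439854416939285 176
 disc 535.3414306640625 187.36489868164062 130.74029541015625
 housing top (array([505.1, 132.2]), array([72.4, 27.4]), -45.74) 0.06433837577903512 176 [0.5127 0.126  0.0643]
  black [179 202  22  23 204] [189.2 213.9] (array([585.3, 252.1]), array([60.7, 42.5]), -31.59)
  black [216 224  34  24 259] [232.6 235.3] (array([519. , 128.5]), array([111.2,  31.6]), -56.8)
  hole 222 239 224 241 [[0.5054 0.1528 0.035 ]]
  hole 234 236 236 238 [[0.5137 0.1179 0.035 ]]
scene jig depth 2102 (array([ 559.6, -197.2]), array([154. , 117.4]), 6.9)
 bright levels [ 87. 110. 120. 155. 169.]
 jig bright hull@.04 (array([ 556. , -184.6]), array([151.7, 147.9]), 7.91) 1100
 nest (array([ 560.3, -199.6]), array([124.4,  77.5]), 7.11) 0.05426005342894863
 keeper top (array([ 605.4, -191.7]), array([65.2, 22.4]), -82.38) 0.08396971342132864 197
 disc 528.710693359375 183.3308563232422 135.4637908935547
 housing top (array([505.9, 127.9]), array([66.3, 28.9]), -41.25) 0.0641992134379264 92 [0.5165 0.1199 0.0642]
  black [303 178  20  15 158] [312.5 186.2] (array([579.3, 257.3]), array([86.7, 55.1]), -36.14)
  black [270 185  12  25 178] [274.8 197.6] (array([509.9, 140. ]), array([147.2,  29.6]), -58.49)
```

Run:
```python
from h import *
for n in('top','scene'):
    c=dict(np.load(n+'.npz'));g=c['frame'].max(2);W=cloud(c)
    h,w=g.shape;v,u=np.mgrid[:h,:w];P=ray(c,np.stack([u,v],-1).reshape(-1,2),.035).reshape(h,w,3)
    D=np.hypot(P[...,0]-.534,P[...,1]-.187)<.125
    print(n,np.histogram(g[D],np.arange(0,200,15)))
    for th in(45,60,80):
        m=D&(g<th); N,L,st,ce=cv2.connectedComponentsWithStats(m.astype(np.uint8))
        for i in range(1,N):
            if st[i,4]>60: print(th,st[i],rect(outline(c,L==i,.035)))
        mb=L==1+st[1:,4].argmax()
        cs,hi=cv2.findContours(mb.astype(np.uint8),cv2.RETR_CCOMP,1)
        for q,hh in zip(cs,hi[0]):
            if hh[3]>=0: q=q.reshape(-1,2);print('  hole',q.min(0),q.max(0),(ray(c,[q.mean(0)],.035)*1000).round(1))
    m=D&(W[...,2]>.057); print('valid hi',m.sum(),'invalid dark',(D&(g<60)&np.isnan(W[...,2])).sum())
    z=W[...,2]; y0,x0=(224,212) if n=='top' else (182,255)
    print(np.where(np.isnan(z),-1,z*1000)[y0:y0+44 if n=='top' else y0+35:2,x0:x0+44:2].round().astype(int)) if n=='top' else 0
```

```text
top (array([   3,  526,  139,  123,  112,  146,  174,  122,  249, 4195,    0,
          0,    0]), array([  0,  15,  30,  45,  60,  75,  90, 105, 120, 135, 150, 165, 180,
       195]))
45 [180 202  20  22 118] (array([585.6, 251.4]), array([56.3, 38.4]), -31.59)
45 [219 225  32  34 550] (array([505.7, 117.4]), array([104.3,  57. ]), -41.58)
  hole [241 238] [245 242] [[504.8  93.5  35. ]]
  hole [242 226] [248 232] [[536.1  89.5  35. ]]
60 [179 202  22  22 173] (array([585.7, 251.5]), array([59.3, 41.3]), -31.41)
60 [217 224  34  36 618] (array([505.1, 117.8]), array([107.1,  58.8]), -41.83)
  hole [227 254] [231 257] [[459.6 135.1  35. ]]
  hole [217 245] [220 248] [[486.8 165.7  35. ]]
  hole [242 239] [245 241] [[504.8  93.2  35. ]]
  hole [231 229] [234 232] [[533.3 124.7  35. ]]
  hole [242 227] [247 232] [[535.7  89.8  35. ]]
80 [179 202  22  23 238] (array([584.3, 252.2]), array([64.2, 43.5]), -31.6)
80 [216 224  36  36 701] (array([503.9, 119.4]), array([115.1,  62. ]), -41.59)
  hole [243 227] [247 231] [[536.6  88.9  35. ]]
valid hi 489 invalid dark 4
[[34 30 28 34 31 36 32
[... 1730 characters left out ...]
), array([79.4, 52.2]), -29.01)
45 [256 184  26  27 435] (array([491.3, 128.3]), array([156.9,  65.9]), -48.16)
  hole [272 206] [276 209] [[536.2  81.9  35. ]]
  hole [262 193] [266 197] [[475.5 133.2  35. ]]
60 [303 180  20  13 138] (array([579.7, 257. ]), array([83.6, 54.2]), -31.71)
60 [255 184  27  27 468] (array([493.1, 129.3]), array([156.5,  69. ]), -43.75)
  hole [273 206] [275 209] [[537.2  81.3  35. ]]
  hole [263 193] [266 196] [[475.2 135.2  35. ]]
80 [303 178  20  15 165] (array([579.3, 257.4]), array([87.1, 55.1]), -36.86)
80 [255 184  28  27 492] (array([492.6, 129.4]), array([159. ,  70.7]), -42.36)
  hole [273 206] [275 208] [[535.9  83.8  35. ]]
valid hi 242 invalid dark 1
```

Checks on the measurements:
- **Jig:** the keeper and nest both put the origin at about (549.8, -198.9) mm. Yaw is 7.85° and the heights are right.
- **Module:** the ear hole is at (536, 89.5). Its distance of 54.7 mm from the housing centre fits the given 54. Yaw is -42° and the origin is at (495.9, 125.7).

The grip point is therefore (504.8, 117.7, 56). I'll grip with tool x along module -x to stay inside the wrist's range.

```bash
cat >> h.py <<'E'
def rel(p,yaw,s=None):
    "target TCP mm, world yaw of tool x -> dx,dy,dz,turn in the present tool frame"
    s=s or ctrl.get_state();R=s['tcp_rot'];d=R.T@(np.array(p)-s['eef_pos']*1000)
    y=np.degrees(np.arctan2(R[1,0],R[0,0]));t=-((yaw-y+180)%360-180)
    return np.round(d,1),round(t,2)
def show():
    s=ctrl.get_state();R=s['tcp_rot'];print('t',round(s['time'],2),'p',(s['eef_pos']*1000).round(2),'yaw',np.degrees(np.arctan2(R[1,0],R[0,0])).round(2),'tilt',np.degrees(R[:2,2]).round(2),'F',s['contact_force'].round(2),'M',s['moment'].round(2),'open',round(s['opening']*1000,2),'gf',round(s['gripper_force'],1),'q',s['qpos'].round(0))
E
python3 -c "
from h import *
show();print(rel([500,-220,237],98),rel([504.8,117.7,160],138))"
```

```text
t 0.2 p [ 225.07 -688.92  236.88] yaw 18.1 tilt [-0.02  0.05] F [ 0.45 -0.39 -0.14] M [-0.02  0.02  0.04] open 93.34 gf 0.0 q [68. 34. -0. 92.  0. 54. -5.]
(array([ 4.070e+02, -3.603e+02,  2.000e-01]), np.float64(-79.9)) (array([ 516.4, -679.8,   77.4]), np.float64(-119.9))
```

Request:
{"method": "move_arm", "body": {
  "rows": [
    {"dx": 35, "dy": -31, "dz": 0, "turn": -6},
    {"dx": 76, "dy": -67, "dz": 0, "turn": -14},
    {"dx": 117, "dy": -103, "dz": 0, "turn": -22},
    {"dx": 158, "dy": -139, "dz": 0, "turn": -30},
    {"dx": 199, "dy": -176, "dz": 0, "turn": -38},
    {"dx": 240, "dy": -212, "dz": 0, "turn": -46},
    {"dx": 281, "dy": -248, "dz": 0, "turn": -54},
    {"dx": 322, "dy": -284, "dz": 0, "turn": -62},
    {"dx": 363, "dy": -320, "dz": 0, "turn": -70},
    {"dx": 395, "dy": -350, "dz": 0, "turn": -78}
  ]
}}

```text
time: 1.2
eef_pos: [0.4773, -0.259, 0.2376]
tcp_rot: [[-0.112, 0.994, 0.0], [0.994, 0.112, -0.0], [-0.0, 0.0, -1.0]]
contact_force: [0.4, -0.1, -0.7]
opening: 0.0928
gripper_force: 0.0
```

```bash
python3 -c "
from h import *
show();print(rel([504.8,117.7,130],138))"
```

```text
t 1.2 p [ 477.31 -259.04  237.6 ] yaw 96.4 tilt [ 0.02 -0.02] F [ 0.38 -0.09 -0.67] M [-0.12 -0.13  0.01] open 92.8 gf 0.0 q [ 40.  24. -24. 114.  14.  45.  14.]
(array([371.4,  69.3, 107.5]), np.float64(-41.6))
```

Request:
{"method": "move_arm", "body": {
  "rows": [
    {"dx": 42, "dy": 8, "dz": 5, "turn": -5},
    {"dx": 84, "dy": 16, "dz": 15, "turn": -10},
    {"dx": 126, "dy": 24, "dz": 25, "turn": -15},
    {"dx": 168, "dy": 31, "dz": 40, "turn": -20},
    {"dx": 210, "dy": 39, "dz": 55, "turn": -25},
    {"dx": 252, "dy": 47, "dz": 70, "turn": -30},
    {"dx": 294, "dy": 55, "dz": 85, "turn": -35},
    {"dx": 335, "dy": 63, "dz": 95, "turn": -39},
    {"dx": 362, "dy": 68, "dz": 105, "turn": -41.5},
    {"dx": 371.4, "dy": 69.3, "dz": 107.5, "turn": -41.6}
  ]
}}

```text
time: 2.2
eef_pos: [0.5058, 0.1193, 0.1291]
tcp_rot: [[-0.743, 0.669, -0.001], [0.669, 0.743, 0.002], [0.002, 0.001, -1.0]]
contact_force: [0.4, 0.1, 0.0]
opening: 0.0928
gripper_force: 0.0
```

```bash
python3 -c "
from h import *
show();print(rel([504.8,117.7,56],138))"
```

```text
t 2.2 p [505.84 119.31 129.1 ] yaw 137.98 tilt [-0.04  0.09] F [0.36 0.12 0.05] M [-0.08 -0.17 -0.01] open 92.77 gf 0.0 q [  2.  32. -30. 123.  30.  32.  -2.]
(array([-0.4, -1.9, 73.1]), np.float64(-0.02))
```

Request:
{"method": "move_arm", "body": {
  "rows": [
    {"dx": 0, "dy": 0, "dz": 6, "turn": 0},
    {"dx": 0, "dy": 0, "dz": 16, "turn": 0},
    {"dx": 0, "dy": 0, "dz": 27, "turn": 0},
    {"dx": 0, "dy": 0, "dz": 38, "turn": 0},
    {"dx": 0, "dy": 0, "dz": 49, "turn": 0},
    {"dx": 0, "dy": 0, "dz": 60, "turn": 0},
    {"dx": 0, "dy": 0, "dz": 68, "turn": 0},
    {"dx": 0, "dy": 0, "dz": 72, "turn": 0},
    {"dx": 0, "dy": 0, "dz": 73, "turn": 0},
    {"dx": 0, "dy": 0, "dz": 73, "turn": 0}
  ]
}}

```text
time: 3.2
eef_pos: [0.5061, 0.116, 0.0569]
tcp_rot: [[-0.74, 0.673, -0.0], [0.673, 0.74, -0.0], [0.0, -0.0, -1.0]]
contact_force: [0.4, -0.1, 1.1]
opening: 0.0927
gripper_force: 0.0
```

Run:
```python
from h import *
show();print(rel([504.8,117.7,56],138))
c=vision.read_camera('scene');f=c['frame']
cv2.imwrite('pics/g1.png',cv2.resize(f[120:240,200:360],(640,480),interpolation=cv2.INTER_CUBIC))
```

```text
t 3.2 p [506.08 116.04  56.9 ] yaw 137.71 tilt [-0. -0.] F [ 0.44 -0.14  1.06] M [-0.01 -0.17 -0.01] open 92.74 gf 0.0 q [ -4.  38. -22. 125.  37.  23.  -9.]
(array([2.1, 0.4, 0.9]), np.float64(-0.29))
```

View pics/g1.png

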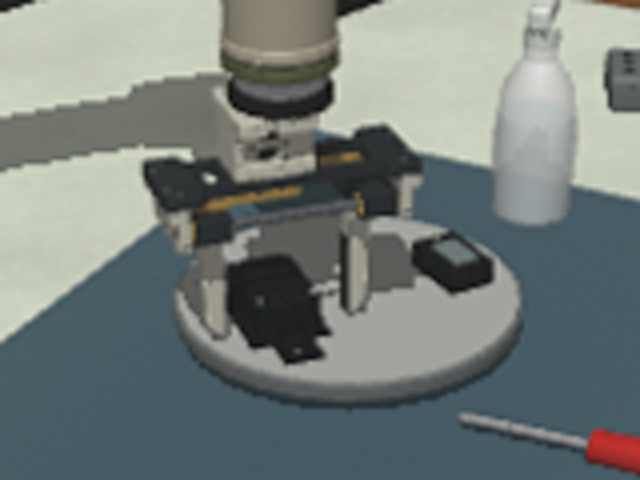

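The fingers, at (215,300) and (355,270), straddle the housing on its y sides and are clear of the spare. I'm closing now.

Request:
{"method": "move_arm", "body": {
  "rows": [
    {"dx": 1, "dy": 0, "dz": 0.5, "turn": 0},
    {"dx": 1, "dy": 0, "dz": 0.5, "turn": 0},
    {"dx": 1, "dy": 0, "dz": 0.5, "turn": 0},
    {"dx": 1, "dy": 0, "dz": 0.5, "turn": 0},
    {"dx": 1, "dy": 0, "dz": 0.5, "turn": 0},
    {"dx": 1, "dy": 0, "dz": 0.5, "turn": 0},
    {"dx": 1, "dy": 0, "dz": 0.5, "turn": 0},
    {"dx": 1, "dy": 0, "dz": 0.5, "turn": 0},
    {"dx": 1, "dy": 0, "dz": 0.5, "turn": 0},
    {"dx": 1, "dy": 0, "dz": 0.5, "turn": 0}
  ],
  "jaw": 40,
  "force": 50
}}

```text
time: 4.25
eef_pos: [0.5051, 0.1162, 0.0564]
tcp_rot: [[-0.739, 0.673, -0.0], [0.673, 0.739, -0.001], [-0.0, -0.001, -1.0]]
contact_force: [-1.5, -2.6, 3.2]
opening: 0.0496
gripper_force: 50.0
```

```bash
python3 -c "
from h import *
show()"
```

```text
t 4.25 p [505.1  116.21  56.4 ] yaw 137.68 tilt [-0.03 -0.04] F [-1.54 -2.61  3.19] M [-0.67  0.21 -0.  ] open 49.64 gf 50.0 q [ -4.  38. -22. 125.  37.  23.  -9.]
```

Request:
{"method": "move_arm", "body": {
  "rows": [
    {"dx": 0, "dy": 0, "dz": -3, "turn": 0},
    {"dx": 0, "dy": 0, "dz": -8, "turn": 0},
    {"dx": 0, "dy": 0, "dz": -16, "turn": 0},
    {"dx": 0, "dy": 0, "dz": -27, "turn": 0},
    {"dx": 0, "dy": 0, "dz": -40, "turn": 0},
    {"dx": 0, "dy": 0, "dz": -53, "turn": 0},
    {"dx": 0, "dy": 0, "dz": -64, "turn": 0},
    {"dx": 0, "dy": 0, "dz": -72, "turn": 0},
    {"dx": 0, "dy": 0, "dz": -76, "turn": 0},
    {"dx": 0, "dy": 0, "dz": -77, "turn": 0}
  ]
}}

```text
time: 5.25
eef_pos: [0.5055, 0.1165, 0.1339]
tcp_rot: [[-0.739, 0.673, 0.001], [0.673, 0.739, 0.0], [-0.0, 0.0, -1.0]]
contact_force: [0.1, 0.2, -2.5]
opening: 0.0498
gripper_force: 50.0
```

```bash
python3 -c "
from h import *
show();print(rel([522.1,-202.7,130],-172.15))"
```

```text
t 5.25 p [505.49 116.49 133.89] yaw 137.68 tilt [0.03 0.  ] F [ 0.07  0.17 -2.54] M [-0.01 -0.15 -0.06] open 49.84 gf 50.0 q [  2.  32. -30. 123.  29.  33.  -2.]
(array([-227.2, -224.8,    3.9]), np.float64(-50.17))
```

Request:
{"method": "move_arm", "body": {
  "rows": [
    {"dx": -5, "dy": -5, "dz": 0, "turn": -2},
    {"dx": -15, "dy": -15, "dz": 0, "turn": -5},
    {"dx": -30, "dy": -30, "dz": 0, "turn": -9},
    {"dx": -47, "dy": -47, "dz": 0, "turn": -13},
    {"dx": -65, "dy": -65, "dz": 0, "turn": -17},
    {"dx": -83, "dy": -82, "dz": 0, "turn": -21},
    {"dx": -101, "dy": -100, "dz": 0, "turn": -25},
    {"dx": -119, "dy": -118, "dz": 0, "turn": -29},
    {"dx": -137, "dy": -136, "dz": 0, "turn": -33},
    {"dx": -155, "dy": -154, "dz": 0, "turn": -37}
  ]
}}

```text
time: 6.25
eef_pos: [0.516, -0.1026, 0.1329]
tcp_rot: [[-0.996, 0.09, -0.001], [0.09, 0.996, 0.0], [0.001, 0.0, -1.0]]
contact_force: [0.5, 0.2, -2.5]
opening: 0.0496
gripper_force: 50.0
```

```bash
python3 -c "
from h import *
show();print(rel([522.1,-202.7,130],-172.15))"
```

```text
t 6.25 p [ 516.   -102.63  132.88] yaw 174.86 tilt [-0.05  0.01] F [ 0.45  0.24 -2.51] M [ 0.02 -0.22  0.05] open 49.59 gf 50.0 q [ 34.  35. -42. 121.  39.  38.  50.]
(array([-15. , -99.1,   2.8]), np.float64(-12.99))
```

Request:
{"method": "move_arm", "body": {
  "rows": [
    {"dx": -3, "dy": -18, "dz": 0, "turn": -3},
    {"dx": -6, "dy": -36, "dz": 0, "turn": -6},
    {"dx": -9, "dy": -54, "dz": 0, "turn": -9},
    {"dx": -12, "dy": -71, "dz": 0, "turn": -11},
    {"dx": -14, "dy": -85, "dz": 0, "turn": -12.5},
    {"dx": -15, "dy": -95, "dz": 1, "turn": -13},
    {"dx": -15, "dy": -99, "dz": 3, "turn": -13},
    {"dx": -15, "dy": -99, "dz": 3, "turn": -13},
    {"dx": -15, "dy": -99, "dz": 3, "turn": -13},
    {"dx": -15, "dy": -99, "dz": 3, "turn": -13}
  ]
}}

```text
time: 7.25
eef_pos: [0.5222, -0.2007, 0.1305]
tcp_rot: [[-0.991, -0.135, 0.0], [-0.135, 0.991, 0.0], [-0.0, 0.0, -1.0]]
contact_force: [-0.1, -0.4, -3.2]
opening: 0.0494
gripper_force: 50.0
```

Run:
```python
from h import *
show();c=vision.read_camera('scene');t=vision.read_camera('top')
np.savez('s2.npz',**{k:np.array(v) for k,v in c.items()});np.savez('t2.npz',**{k:np.array(v) for k,v in t.items()})
cv2.imwrite('pics/j1.png',np.hstack([cv2.resize(c['frame'][185:295,170:280],(400,400),interpolation=cv2.INTER_CUBIC),cv2.resize(t['frame'][170:270,290:390],(400,400),interpolation=cv2.INTER_CUBIC)]))
```

```text
t 7.25 p [ 522.19 -200.69  130.49] yaw -172.25 tilt [0.   0.01] F [-0.05 -0.42 -3.22] M [ 0.07 -0.13 -0.06] open 49.44 gf 50.0 q [ 46.  38. -46. 117.  41.  42.  72.]
```

View pics/j1.png

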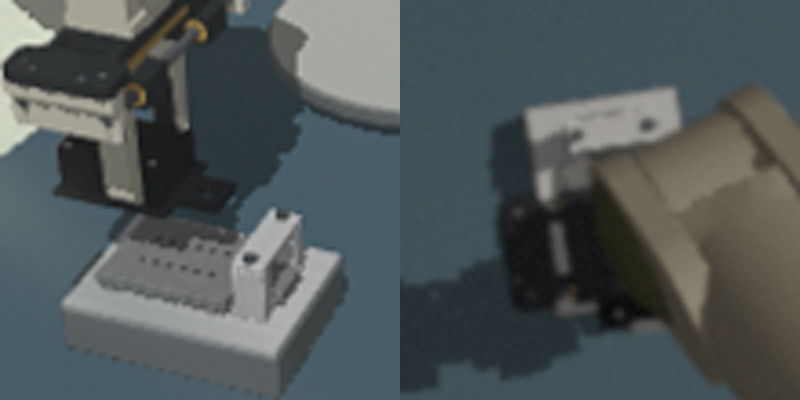

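The left crop shows the module held level, ear at (215,190) pointing towards the keeper at (265,250). In the right crop the arm hides half of the module. I'll measure the held module in the scene depth image.

```bash
cat >> h.py <<'E'
def held(c,tcp,yaw):
    "scene cloud in nominal module frame (mm): tcp at (12,0,26)"
    a=np.radians(yaw);R=np.array([[np.cos(a),-np.sin(a),0],[np.sin(a),np.cos(a),0],[0,0,1]])
    M=(cloud(c)*1000-tcp)@R+[12,0,26];g=c['frame'].max(2)
    return M,g
E
python3 - <<'E'
from h import *
c=dict(np.load('s2.npz'));s=ctrl.get_state()
M,g=held(c,s['eef_pos']*1000,7.75);u,v,w=[M[...,i] for i in range(3)]
m=(g<70)&(u>44)&(u<80)&(abs(v)<25)&(w>-8)&(w<16)
print('ear n',m.sum(),'w med',np.median(w[m]),'u max',np.percentile(u[m],[90,97,100]),'v',np.percentile(v[m],[0,3,97,100]))
A=np.c_[u[m],v[m],np.ones(m.sum())];print('plane',np.linalg.lstsq(A,w[m],rcond=None)[0])
print(rect(M[m][:,:2]))
m=(g<70)&(abs(w-34)<5)&(u<60)&(u>-60)&(abs(v)<40);print('top',m.sum(),np.median(w[m]),rect(M[m][:,:2]));A=np.c_[u[m],v[m],np.ones(m.sum())];print(np.linalg.lstsq(A,w[m],rcond=None)[0])
# ear outline & hole by ray on z of ear top
z=s['eef_pos'][2]-.026+.005
k=(g<75)&(u>30)&(u<80)&(abs(v)<40)&(w>-8)&(w<16)
cs,hi=cv2.findContours((g<75).astype(np.uint8)*k.astype(np.uint8),cv2.RETR_CCOMP,1)
a=np.radians(7.75);R=np.array([[np.cos(a),-np.sin(a)],[np.sin(a),np.cos(a)]])
for q,hh in zip(cs,hi[0]):
    if len(q)>3: print(hh[3],np.unique(q.reshape(-1,2),axis=0).mean(0),'uv',((ray(c,q.reshape(-1,2),z)[:,:2]*1000-s['eef_pos'][:2]*1000)@R+[12,0]).round(0).tolist())
# keeper again in jig frame, deck
W=cloud(c);x,y,z=[W[...,i] for i in range(3)]
kk=blob((x>.55)&(x<.7)&(y>-.25)&(y<-.13)&(z>.076)&(z<.095)&(g>90));print('keeper',rect(W[kk][:,:2]),kk.sum())
E
```

```text
ear n 95 w med 4.267530241189547 u max [67.11659996 67.8051146  68.37324747] v [-15.33852572 -14.79278727  15.46214687  16.65489805]
plane [-0.01525539  0.00849987  4.76262404]
(array([56442.2,   754.4]), array([32941.7, 23098.2]), -87.26)
top 223 33.77887137760351 (array([115. , 894.6]), array([73745. , 54422.4]), -0.5)
[-1.47198462e-03  3.92742833e-02  3.37667949e+01]
-1 [222.74576271 236.81355932] uv [[27.0, 35.0], [27.0, 31.0], [29.0, 27.0], [28.0, 22.0], [28.0, 18.0], [28.0, 13.0], [27.0, 8.0], [29.0, 5.0], [29.0, 0.0], [29.0, -4.0], [28.0, -9.0], [26.0, -10.0], [24.0, -10.0], [24.0, -15.0], [28.0, -18.0], [30.0, -21.0], [32.0, -25.0], [33.0, -28.0], [33.0, -33.0], [37.0, -35.0], [39.0, -35.0], [41.0, -34.0], [42.0, -29.0], [42.0, -25.0], [42.0, -21.0], [44.0, -20.0], [47.0, -19.0], [49.0, -19.0], [51.0, -18.0], [53.0, -17.0], [57.0, -20.0], [59.0, -19.0], [61.0, -18.0], [63.0, -17.0], [65.0, -17.0], [69.0, -19.0], [70.0, -15.0], [70.0, -11.0], [71.0, -6.0], [69.0, -3.0], [69.0, 2.0], [70.0, 6.0], [68.0, 10.0], [66.0, 14.0], [64.0, 13.0], [60.0, 16.0], [58.0, 15.0], [56.0, 14.0], [54.0, 13.0], [51.0, 13.0], [47.0, 16.0], [45.0, 15.0], [41.0, 18.0], [41.0, 22.0], [40.0, 26.0], [38.0, 30.0], [35.0, 29.0], [33.0, 28.0], [29.0, 32.0]]
0 [226. 238.] uv [[50.0, -5.0], [50.0, -1.0], [52.0, -0.0], [55.0, 1.0], [59.0, -2.0], [58.0, -7.0], [56.0, -7.0], [54.0, -8.0]]
keeper (array([ 605.2, -191.4]), array([65.1, 21.8]), -82.79) 180
```

Request:
{"method": "move_arm", "body": {
  "rows": [
    {"dx": 0, "dy": -1, "dz": 4, "turn": -0.1},
    {"dx": 0, "dy": -2, "dz": 9, "turn": -0.1},
    {"dx": 0, "dy": -2, "dz": 14, "turn": -0.1},
    {"dx": 0, "dy": -2, "dz": 19, "turn": -0.1},
    {"dx": 0, "dy": -2, "dz": 24, "turn": -0.1},
    {"dx": 0, "dy": -2, "dz": 29, "turn": -0.1},
    {"dx": 0, "dy": -2, "dz": 33, "turn": -0.1},
    {"dx": 0, "dy": -2, "dz": 35, "turn": -0.1},
    {"dx": 0, "dy": -2, "dz": 36, "turn": -0.1},
    {"dx": 0, "dy": -2, "dz": 36, "turn": -0.1}
  ]
}}

```text
time: 8.35
eef_pos: [0.5224, -0.2035, 0.0943]
tcp_rot: [[-0.991, -0.136, -0.0], [-0.136, 0.991, 0.0], [0.0, 0.0, -1.0]]
contact_force: [0.4, -0.5, -2.1]
opening: 0.0495
gripper_force: 50.0
```

```bash
cat >> h.py <<'E'
def jig(o=(549.3,-199.1),yaw=7.85):
    s=ctrl.get_state();a=np.radians(yaw);d=s['eef_pos'][:2]*1000-o
    x=d@[np.cos(a),np.sin(a)];y=d@[-np.sin(a),np.cos(a)];f=s['contact_force']
    print('module in jig',round(x-12,2),round(y,2),round(s['eef_pos'][2]*1000-26,2),'Fjig',round(f[:2]@[np.cos(a),np.sin(a)],2),round(f[:2]@[-np.sin(a),np.cos(a)],2))
E
python3 - <<'E'
from h import *
show();jig()
c=vision.read_camera('scene')
cv2.imwrite('pics/j2.png',cv2.resize(c['frame'][200:290,180:280],(800,600),interpolation=cv2.INTER_CUBIC))
s=ctrl.get_state();M,g=held(c,s['eef_pos']*1000,7.85);u,v,w=[M[...,i] for i in range(3)]
m=(g<70)&(u>44)&(u<80)&(abs(v)<25)&(w>-8)&(w<14)
print(m.sum(),np.median(w[m]),np.percentile(u[m],97),np.percentile(v[m],[3,97]))
E
```

```text
t 8.35 p [ 522.37 -203.52   94.35] yaw -172.2 tilt [-0.01  0.  ] F [ 0.4  -0.47 -2.11] M [ 0.08 -0.2  -0.05] open 49.52 gf 50.0 q [ 44.  41. -43. 118.  45.  39.  69.]
module in jig -39.29 -0.7 68.35 Fjig 0.34 -0.52
97 4.186930972744122 67.62745062346825 [-15.0365174   15.65848566]
```

View pics/j2.png

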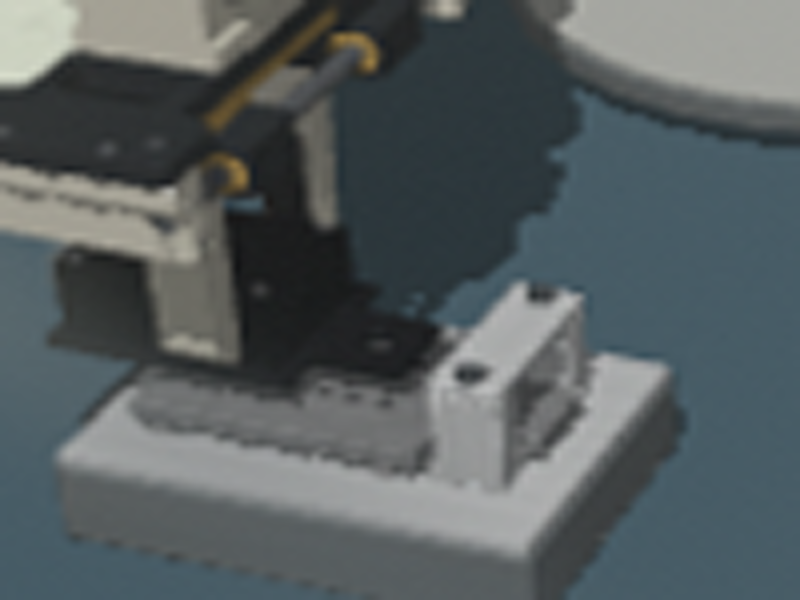

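The ear, tip at (435,335), sits level in front of the keeper mouth and is lined up with the gap. I'm sliding it in.

Request:
{"method": "move_arm", "body": {
  "rows": [
    {"dx": -3, "dy": 0.5, "dz": 0, "turn": 0},
    {"dx": -7, "dy": 0.5, "dz": 0, "turn": 0},
    {"dx": -11, "dy": 0.5, "dz": 0, "turn": 0},
    {"dx": -15, "dy": 0.5, "dz": 0, "turn": 0},
    {"dx": -19, "dy": 0.5, "dz": 0, "turn": 0},
    {"dx": -23, "dy": 0.5, "dz": 0, "turn": 0},
    {"dx": -27, "dy": 0.5, "dz": 0, "turn": 0},
    {"dx": -30, "dy": 0.5, "dz": 0, "turn": 0},
    {"dx": -31, "dy": 0.5, "dz": 0, "turn": 0},
    {"dx": -31, "dy": 0.5, "dz": 0, "turn": 0}
  ]
}}

```text
time: 9.4
eef_pos: [0.5531, -0.1988, 0.0944]
tcp_rot: [[-0.991, -0.136, -0.0], [-0.136, 0.991, 0.0], [0.0, 0.0, -1.0]]
contact_force: [0.4, -0.4, -2.0]
opening: 0.0499
gripper_force: 50.0
```

Run:
```python
from h import *
show();jig()
c=vision.read_camera('scene');s=ctrl.get_state();M,g=held(c,s['eef_pos']*1000,7.85);u,v,w=[M[...,i] for i in range(3)]
m=(g<70)&(u>-60)&(u<60)&(abs(v)<40)&(abs(w-34)<6);print(m.sum(),np.median(w[m]),rect(M[m][:,:2]/1000))
W=cloud(c);x,y,z=[W[...,i] for i in range(3)]
kk=blob((x>.55)&(x<.7)&(y>-.25)&(y<-.13)&(z>.079)&(z<.092)&(g>90));print('keeper',rect(W[kk][:,:2]),kk.sum())
a=np.radians(7.85);d=(W[kk][:,:2]*1000-[549.3,-199.1]);X=d@[np.cos(a),np.sin(a)];Y=d@[-np.sin(a),np.cos(a)]
print('keeper in jig',np.percentile(X,[2,50,98]).round(1),np.percentile(Y,[2,50,98]).round(1))
```

```text
t 9.4 p [ 553.1  -198.83   94.36] yaw -172.2 tilt [-0.  0.] F [ 0.42 -0.4  -2.05] M [ 0.07 -0.2  -0.02] open 49.91 gf 50.0 q [ 42.  42. -43. 115.  44.  41.  69.]
module in jig -8.2 -0.25 68.36 Fjig 0.36 -0.45
232 33.729760842209934 (array([-0.4,  0.1]), array([73.9, 53.8]), 0.76)
keeper (array([ 605. , -190.6]), array([63.6, 23.2]), -81.13) 165
keeper in jig [45.7 58.3 67.3] [-30.7  -3.7  27.8]
```

Request:
{"method": "move_arm", "body": {
  "rows": [
    {"dx": -1, "dy": 0.2, "dz": 0, "turn": 0},
    {"dx": -3, "dy": 0.2, "dz": 0, "turn": 0},
    {"dx": -5, "dy": 0.2, "dz": 0, "turn": 0},
    {"dx": -7, "dy": 0.2, "dz": 0, "turn": 0},
    {"dx": -8, "dy": 0.2, "dz": 0, "turn": 0},
    {"dx": -8, "dy": 0.2, "dz": 1.5, "turn": 0},
    {"dx": -8, "dy": 0.2, "dz": 3, "turn": 0},
    {"dx": -8, "dy": 0.2, "dz": 4, "turn": 0},
    {"dx": -8, "dy": 0.2, "dz": 5, "turn": 0},
    {"dx": -8, "dy": 0.2, "dz": 5.5, "turn": 0}
  ]
}}

```text
time: 10.45
eef_pos: [0.5608, -0.1976, 0.0888]
tcp_rot: [[-0.991, -0.136, -0.0], [-0.136, 0.991, 0.0], [0.0, 0.0, -1.0]]
contact_force: [-1.0, 0.2, -1.4]
opening: 0.0493
gripper_force: 50.0
```

```bash
python3 -c "
from h import *
show();jig()"
```

```text
t 10.45 p [ 560.81 -197.61   88.76] yaw -172.21 tilt [-0.01  0.  ] F [-0.98  0.2  -1.44] M [ 0.09 -0.19 -0.02] open 49.31 gf 50.0 q [ 41.  43. -42. 114.  45.  41.  69.]
module in jig -0.39 -0.09 62.76 Fjig -0.94 0.34
```

Request:
{"method": "move_arm", "body": {
  "rows": [
    {"dx": 0, "dy": 0, "dz": 0.2, "turn": 0},
    {"dx": 0, "dy": 0, "dz": 0.4, "turn": 0},
    {"dx": 0, "dy": 0, "dz": 0.6, "turn": 0},
    {"dx": 0, "dy": 0, "dz": 0.8, "turn": 0},
    {"dx": 0, "dy": 0, "dz": 1, "turn": 0},
    {"dx": 0, "dy": 0, "dz": 1, "turn": 0},
    {"dx": 0, "dy": 0, "dz": 1, "turn": 0},
    {"dx": 0, "dy": 0, "dz": 1, "turn": 0},
    {"dx": 0, "dy": 0, "dz": 1, "turn": 0},
    {"dx": 0, "dy": 0, "dz": 1, "turn": 0}
  ]
}}

```text
time: 11.45
eef_pos: [0.5609, -0.1976, 0.0879]
tcp_rot: [[-0.991, -0.136, -0.0], [-0.136, 0.991, -0.0], [0.0, -0.0, -1.0]]
contact_force: [0.8, -0.2, -1.9]
opening: 0.0495
gripper_force: 50.0
```

```bash
python3 -c "
from h import *
show();jig()"
```

```text
t 11.45 p [ 560.9  -197.62   87.92] yaw -172.21 tilt [-0. -0.] F [ 0.8  -0.17 -1.91] M [ 0.07 -0.2   0.01] open 49.51 gf 50.0 q [ 41.  43. -42. 114.  45.  41.  69.]
module in jig -0.31 -0.12 61.92 Fjig 0.77 -0.28
```

Request:
{"method": "move_arm", "body": {
  "rows": [
    {"dx": 0, "dy": 0, "dz": 0.3, "turn": 0},
    {"dx": 0, "dy": 0, "dz": 0.6, "turn": 0},
    {"dx": 0, "dy": 0, "dz": 0.9, "turn": 0},
    {"dx": 0, "dy": 0, "dz": 1.2, "turn": 0},
    {"dx": 0, "dy": 0, "dz": 1.5, "turn": 0},
    {"dx": 0, "dy": 0, "dz": 1.8, "turn": 0},
    {"dx": 0, "dy": 0, "dz": 2, "turn": 0},
    {"dx": 0, "dy": 0, "dz": 2, "turn": 0},
    {"dx": 0, "dy": 0, "dz": 2, "turn": 0},
    {"dx": 0, "dy": 0, "dz": 2, "turn": 0}
  ]
}}

```text
time: 12.45
eef_pos: [0.5609, -0.1976, 0.0859]
tcp_rot: [[-0.991, -0.136, -0.0], [-0.136, 0.991, 0.0], [0.0, 0.0, -1.0]]
contact_force: [0.7, -0.7, -0.9]
opening: 0.0496
gripper_force: 50.0
```

```bash
python3 -c "
from h import *
show();jig()"
```

```text
t 12.45 p [ 560.89 -197.59   85.9 ] yaw -172.21 tilt [-0.  0.] F [ 0.67 -0.7  -0.95] M [ 0.07 -0.18 -0.03] open 49.59 gf 50.0 q [ 41.  43. -42. 114.  45.  41.  68.]
module in jig -0.31 -0.08 59.9 Fjig 0.57 -0.79
```

Request:
{"method": "move_arm", "body": {
  "rows": [
    {"dx": 0, "dy": 0, "dz": 0.3, "turn": 0},
    {"dx": 0, "dy": 0, "dz": 0.6, "turn": 0},
    {"dx": 0, "dy": 0, "dz": 0.9, "turn": 0},
    {"dx": 0, "dy": 0, "dz": 1.2, "turn": 0},
    {"dx": 0, "dy": 0, "dz": 1.5, "turn": 0},
    {"dx": 0, "dy": 0, "dz": 1.8, "turn": 0},
    {"dx": 0, "dy": 0, "dz": 2, "turn": 0},
    {"dx": 0, "dy": 0, "dz": 2, "turn": 0},
    {"dx": 0, "dy": 0, "dz": 2, "turn": 0},
    {"dx": 0, "dy": 0, "dz": 2, "turn": 0}
  ]
}}

```text
time: 13.45
eef_pos: [0.5609, -0.1976, 0.0839]
tcp_rot: [[-0.991, -0.136, -0.0], [-0.136, 0.991, -0.0], [0.0, -0.0, -1.0]]
contact_force: [-0.4, -0.4, -1.8]
opening: 0.0497
gripper_force: 50.0
```

Run:
```python
from h import *
show();jig()
c=vision.read_camera('scene');s=ctrl.get_state();M,g=held(c,s['eef_pos']*1000,7.85);u,v,w=[M[...,i] for i in range(3)]
m=(g<70)&(u>-60)&(u<60)&(abs(v)<40)&(abs(w-34)<6);A=np.c_[u[m],v[m],np.ones(m.sum())];print(m.sum(),np.median(w[m]),rect(M[m][:,:2]/1000),np.linalg.lstsq(A,w[m],rcond=None)[0])
cv2.imwrite('pics/j3.png',cv2.resize(c['frame'][210:285,180:280],(800,600),interpolation=cv2.INTER_CUBIC))
```

```text
t 13.45 p [ 560.9  -197.58   83.9 ] yaw -172.2 tilt [-0. -0.] F [-0.43 -0.36 -1.81] M [ 0.06 -0.14  0.04] open 49.67 gf 50.0 q [ 41.  43. -42. 114.  45.  40.  68.]
module in jig -0.3 -0.08 57.9 Fjig -0.47 -0.3
231 33.31120445452214 (array([11.2,  1. ]), array([96.2, 58. ]), -1.34) [-1.73452992e-02  5.56383858e-02  3.35353802e+01]
```

View pics/j3.png

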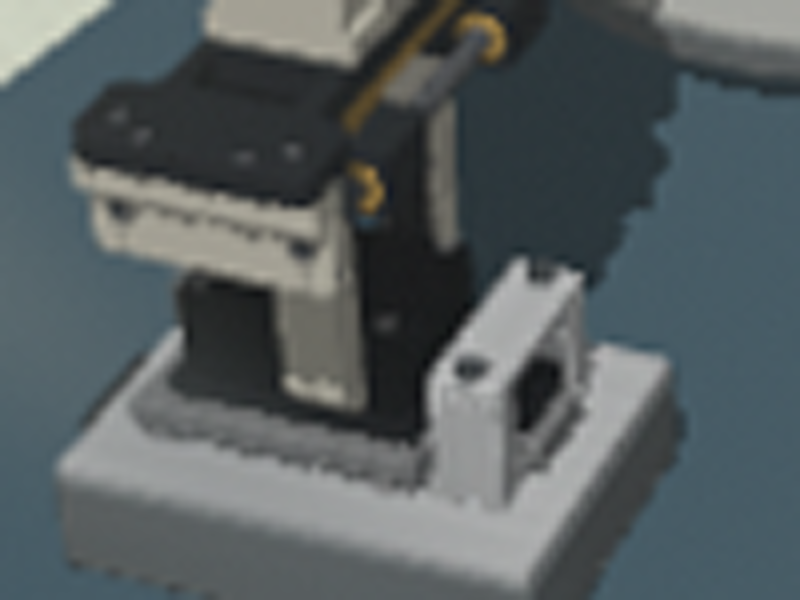

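The ear shows under the keeper at (540,395), with its underside 5 mm below the pin tip and no contact force. So the pin is in the hole. Continuing down.

Request:
{"method": "move_arm", "body": {
  "rows": [
    {"dx": 0, "dy": 0, "dz": 0.5, "turn": 0},
    {"dx": 0, "dy": 0, "dz": 1, "turn": 0},
    {"dx": 0, "dy": 0, "dz": 1.5, "turn": 0},
    {"dx": 0, "dy": 0, "dz": 2, "turn": 0},
    {"dx": 0, "dy": 0, "dz": 2.5, "turn": 0},
    {"dx": 0, "dy": 0, "dz": 3, "turn": 0},
    {"dx": 0, "dy": 0, "dz": 3.5, "turn": 0},
    {"dx": 0, "dy": 0, "dz": 4, "turn": 0},
    {"dx": 0, "dy": 0, "dz": 4.5, "turn": 0},
    {"dx": 0, "dy": 0, "dz": 4.5, "turn": 0}
  ]
}}

```text
time: 14.5
eef_pos: [0.5609, -0.1976, 0.0797]
tcp_rot: [[-0.991, -0.136, 0.0], [-0.136, 0.991, -0.0], [-0.0, -0.0, -1.0]]
contact_force: [-1.4, 0.2, 5.9]
opening: 0.0497
gripper_force: 50.0
```

```bash
python3 -c "
from h import *
show();jig()"
```

```text
t 14.5 p [ 560.93 -197.58   79.66] yaw -172.2 tilt [ 0.01 -0.02] F [-1.41  0.24  5.88] M [-0.04  0.29  0.  ] open 49.66 gf 50.0 q [ 41.  44. -42. 114.  46.  40.  68.]
module in jig -0.27 -0.08 53.66 Fjig -1.36 0.43
```

Request:
{"method": "move_arm", "body": {
  "rows": [
    {"dx": 0, "dy": 0, "dz": 0.5, "turn": 0},
    {"dx": 0, "dy": 0, "dz": 1, "turn": 0},
    {"dx": 0, "dy": 0, "dz": 1.5, "turn": 0},
    {"dx": 0, "dy": 0, "dz": 2, "turn": 0},
    {"dx": 0, "dy": 0, "dz": 2.5, "turn": 0},
    {"dx": 0, "dy": 0, "dz": 3, "turn": 0},
    {"dx": 0, "dy": 0, "dz": 3.5, "turn": 0},
    {"dx": 0, "dy": 0, "dz": 4, "turn": 0},
    {"dx": 0, "dy": 0, "dz": 4.5, "turn": 0},
    {"dx": 0, "dy": 0, "dz": 4.5, "turn": 0}
  ]
}}

```text
time: 15.5
eef_pos: [0.5609, -0.1976, 0.0754]
tcp_rot: [[-0.991, -0.136, 0.0], [-0.136, 0.991, -0.001], [-0.0, -0.001, -1.0]]
contact_force: [-2.8, 0.3, 8.7]
opening: 0.0496
gripper_force: 50.0
```

```bash
python3 -c "
from h import *
show();jig()"
```

```text
t 15.5 p [ 560.93 -197.56   75.44] yaw -172.2 tilt [ 0.01 -0.03] F [-2.81  0.25  8.72] M [ 0.02  0.53 -0.01] open 49.57 gf 50.0 q [ 41.  44. -41. 114.  46.  40.  68.]
module in jig -0.27 -0.06 49.44 Fjig -2.75 0.64
```

Request:
{"method": "move_arm", "body": {
  "rows": [
    {"dx": 0.1, "dy": 0, "dz": 0.1, "turn": 0},
    {"dx": 0.2, "dy": 0, "dz": 0.3, "turn": 0},
    {"dx": 0.3, "dy": 0, "dz": 0.5, "turn": 0},
    {"dx": 0.3, "dy": 0, "dz": 0.7, "turn": 0},
    {"dx": 0.3, "dy": 0, "dz": 0.9, "turn": 0},
    {"dx": 0.3, "dy": 0, "dz": 1.1, "turn": 0},
    {"dx": 0.3, "dy": 0, "dz": 1.2, "turn": 0},
    {"dx": 0.3, "dy": 0, "dz": 1.2, "turn": 0},
    {"dx": 0.3, "dy": 0, "dz": 1.2, "turn": 0},
    {"dx": 0.3, "dy": 0, "dz": 1.2, "turn": 0}
  ]
}}

```text
time: 16.5
eef_pos: [0.561, -0.1976, 0.0754]
tcp_rot: [[-0.991, -0.136, 0.001], [-0.136, 0.991, -0.001], [-0.001, -0.002, -1.0]]
contact_force: [-6.1, -0.2, 21.3]
opening: 0.0495
gripper_force: 50.0
```

```bash
python3 -c "
from h import *
show();jig()"
```

```text
t 16.5 p [ 560.98 -197.59   75.37] yaw -172.2 tilt [ 0.07 -0.08] F [-6.09 -0.21 21.26] M [0.12 1.27 0.07] open 49.46 gf 50.0 q [ 41.  44. -41. 114.  46.  39.  67.]
module in jig -0.22 -0.1 49.37 Fjig -6.06 0.62
```

Run:
```python
from h import *
c=vision.read_camera('scene');s=ctrl.get_state();M,g=held(c,s['eef_pos']*1000,7.85);u,v,w=[M[...,i] for i in range(3)]
show()
for nm,m in (('top',(g<60)&(u>-45)&(u<42)&(abs(v)<26)&(abs(w-34)<6)),('flange',(g<60)&(u>-42)&(u<42)&(v<-24)&(v>-32)&(abs(w-5)<5)),('ear',(g<60)&(u>60)&(u<72)&(abs(v)<16)&(abs(w-5)<8)),('nest',(g>70)&(u>-46)&(u<46)&(v<-32)&(v>-36)&(abs(w)<9))):
    print(nm,m.sum(),np.median(w[m]) if m.sum() else '', np.percentile(u[m],[2,98]) if m.sum() else '', np.polyfit(u[m],w[m],1) if m.sum()>5 else '')
cv2.imwrite('pics/j4.png',np.hstack([cv2.resize(c['frame'][210:285,180:280],(500,375),interpolation=cv2.INTER_CUBIC),cv2.resize(vision.read_camera('top')['frame'][150:320,80:216],(300,375))]))
```

```text
t 16.55 p [ 560.95 -197.56   75.35] yaw -172.2 tilt [ 0.06 -0.08] F [-5.54  0.24 20.13] M [ 0.15  1.18 -0.04] open 49.68 gf 50.0 q [ 41.  44. -41. 114.  46.  39.  67.]
top 204 33.774296352115265 [-30.49221068  36.07483668] [7.44348873e-03 3.32833654e+01]
flange 79 4.652597134775121 [-34.91172527  37.90621065] [-0.01092201  4.63460064]
ear 25 4.308669539462684 [60.98992243 67.30869995] [-0.14724892 13.74301932]
nest 91 -2.426115454055406 [-41.69436619  40.9003348 ] [-0.01018569 -3.01119225]
```

View pics/j4.png

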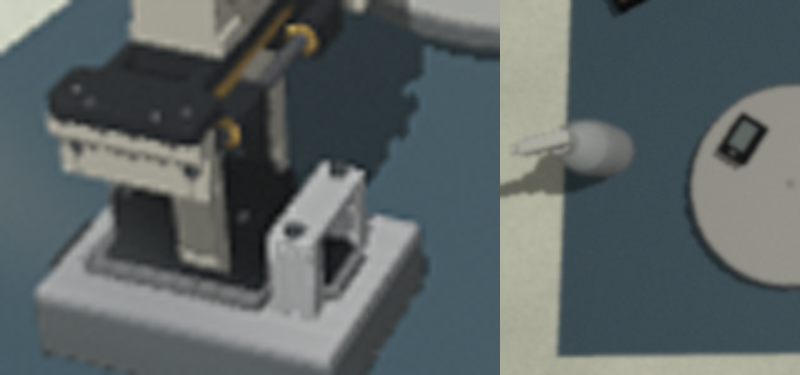

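The left crop shows the module level on the lowered nest, with its ear under the keeper at (340,255). The spare is still on the turntable at (742,140). Height stayed constant while the push rose to about 20 N, so the nest is at its stop. I'm handing the job in.

```bash
python3 -c "
from h import *
print(ctrl.finish_job())"
```

```text
the job is handed in; nothing more can be done
None
```

I handed the job in at 16.6 s: the module is level on the jig with its ear over the pin, and it is still gripped at 50 N and pressed down with about 20 N, the nest plate at its stop; the spare is still on the turntable.

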